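# Scrub the grit cups and rack them

### The job

Two or three of the white, yellow and blue grit cups stand on the table: with the tube brush from the fork, scrub those that are there, finest grit first (white, then yellow, then blue), each with the brush down to the bottom, up to the rim and down to the bottom again before going on to the next. At the end the brush must hang by its collar in the fork again, and every cup must stand upright in a bay of the tray, one to a bay, with its lug pointing squarely to the tray's red edge. A cup may get knocked aside while you work, so put it right; leave the other things on the table where they are.

Things in the scene. Friction and masses are not known exactly. Their poses are not given: they have to be found in the camera images.
- cup_white_mid (a point): centre, half-way up, of the white cup (may be absent): open round cup, outside 56 mm wide, 70 mm tall, inside 48 mm wide, inner floor 27 mm below this point, rim 35 mm above it; about 150 g. z up, x points from the axis to its one flat lug with a black patch. Can be gripped across the outside, beside the lug
- cup_white_lug (a point): outer end of the white cup's lug (18 mm wide, 6 mm thick, at the rim), 50 mm from the cup's axis and 64 mm above its underside; axes as the cup's
- cup_yellow_mid (a point): centre, half-way up, of the yellow cup (may be absent): open round cup, outside 56 mm wide, 70 mm tall, inside 48 mm wide, inner floor 27 mm below this point, rim 35 mm above it; about 150 g. z up, x points from the axis to its one flat lug with a black patch. Can be gripped across the outside, beside the lug
- cup_yellow_lug (a point): outer end of the yellow cup's lug (18 mm wide, 6 mm thick, at the rim), 50 mm from the cup's axis and 64 mm above its underside; axes as the cup's
- cup_blue_mid (a point): centre, half-way up, of the blue cup (may be absent): open round cup, outside 56 mm wide, 70 mm tall, inside 48 mm wide, inner floor 27 mm below this point, rim 35 mm above it; about 150 g. z up, x points from the axis to its one flat lug with a black patch. Can be gripped across the outside, beside the lug
- cup_blue_lug (a point): outer end of the blue cup's lug (18 mm wide, 6 mm thick, at the rim), 50 mm from the cup's axis and 64 mm above its underside; axes as the cup's
- brush_grip (a point): grip point on the axis of the tube brush's square red handle (14 mm wide, faces along x and y, 75 mm long), 29 mm below its top, 50 mm above the underside of the red collar (34 mm wide, 4 mm thick), 155 mm above the tip. z along the brush away from the bristles. About 60 g, rigid
- brush_tip (a point): free end of the bristles, on the brush's axis, z towards the handle. From the tip: 60 mm of grey and black bristles (38 mm wide to look at, solid core 32 mm), 45 mm of bare 8 mm stem, then the collar and the handle; 184 mm in all
- fork_seat (a point): seat of the fixed fork stand: midway between its two level arms, at their upper faces, 126 mm over the table; the brush's collar rests here, handle up. x points to the post 49 mm behind. The slot is 18 mm wide, its mouth 25 mm away on the -x side, with lips 4 mm high. Collar and bristles do not pass the slot: lift over 6 mm, slide out along -x; hang it back the same way
- tray: fixed tray, 104 x 332 mm, with three bays side by side along its y; floor 4 mm thick, walls and dividers 10 mm high, 3 mm thick; origin at the centre of its underside; the long edge on its -x side is red with a red flange 10 mm wide, the rest grey
- bay_0 (a point): centre of the floor of a tray bay (104 mm by about 107 mm wall to wall), 4 mm above the tray's underside; axes as the tray's
- bay_1 (a point): centre of the floor of a tray bay (104 mm by about 107 mm wall to wall), 4 mm above the tray's underside; axes as the tray's
- bay_2 (a point): centre of the floor of a tray bay (104 mm by about 107 mm wall to wall), 4 mm above the tray's underside; axes as the tray's
- oil_bottle: beige oil bottle with a red nozzle, 50 mm wide, 142 mm tall, standing; leave alone; origin at its underside
- marker: white felt marker with black cap, 112 mm long, lying; leave alone; origin at its underside
- shaft_collar: dark steel ring, 44 mm wide, 14 mm high, lying flat; leave alone; origin at its underside
Things that resemble listed ones, but are neither listed nor needed, are in the scene too. Of the things that look like the part that bears cup_yellow_mid, the smaller one is meant.

How it is judged:
By the outcome, as a careful person would: the job done as asked, in the order asked, and still so for the second after the job is handed in, with the robot touching nothing.
Of cup_white, cup_yellow, cup_blue only 2 to 3 are there at a start; the rules pass over those that are not, and their reading is None.
At some moment in a run one of cup_white, cup_yellow, cup_blue may be knocked a few centimetres aside while the robot is not near it.
It also fails if it takes over 210 s, if anything falls off the work surface, if the arm or the gripper's body presses on something with over 40 N, if the wrist force passes 120 N, or if a joint passes its speed limit or range.

### The arm

A 7-joint arm with a two-finger parallel gripper is mounted at the origin on a cart in front of the work surface, level with it; the furniture and walls round the work are solid. World frame = base frame: x ahead of the robot, y to its left, z up, the work surface at z = 0. Lengths are in m, angles in degrees, forces in N, time in s.
With the tool pointing down it reaches from about 0.425 to 0.875 m from the base axis. Payload 4.7 kg.
Tool frame: the origin (TCP) lies at the very end of the fingers, on their centre line; the grasp point (between the pads) lies 19 mm behind it; z points along the fingers, y is the line along which they close (so a half turn about z gives the same grasp; the last joint's range is limited). The gripper opens to 87 mm and grips with 3 to 60 N. Pads are 19 mm wide; open, the fingers measure 117 mm over their backs; the gripper's body (75 mm by 190 mm) begins 51 mm behind the grasp point.
Start: joints at [-65.082, 18.392, -4.016, 83.108, 1.295, 78.541, -3.26], TCP at [0.266, 0.593, 0.223] pointing down, gripper open.
Joint ranges: [-163.93, 163.93], [-17.29, 119.83], [-79.2, 71.16], [3.27, 140.29], [-89.18, 269.18], [5.43, 117.66], [-154.24, 154.24]. Speed limits (degrees/s): [147.25, 147.25, 180, 180, 180, 180, 180].

### API

Orientations are given as [roll, pitch, yaw] about the fixed x, y, z axes, in that order (R = Rz(yaw) Ry(pitch) Rx(roll)).
In Python, from cell import get_obs, eyes, env gives the robot as it stands.
- The arm moves only by the tool servo_tool, never from a script. Its argument "series" is a list that holds one entry, the list of rows, each a list of 7 numbers: the shift along the tool's x, y, z in units of 300 mm (1.0 is 300 mm), then the turn, a rotation vector about the tool's x, y, z in units of pi rad (1.0 is pi rad), then the opening, from 0 (shut) to 1 (fully open). In form: [[[tx, ty, tz, wx, wy, wz, gripper], ...]]. A call has 1 to 12 rows; each row is the pose to reach, as a shift and turn from the pose commanded when the call began, along the tool's axes at that moment, turning the shorter way round; what a row does not reach only later rows make up. A row lasts 1/12 s, in which the tool goes at most 41.7 mm and 7.16 degrees, less where a joint would pass 70% of its speed; a pose out of reach is approached as far as the arm can. A call with a number of a shift or a turn outside -1 to 1 is refused whole. A call with a gripper value outside its range is refused whole. The fingers move at their own pace and stop on an object; "grip_force" is the grip in N (left out, the last holds). Time passes only in rows, so rows that repeat a pose let the fingers close. It gives the time, the measured TCP pose, the force, the opening and the grip force at its end, in the units of the state.
- get_obs(): the state, without advancing time (a new reading comes with each control period).
- eyes.read_camera(name): name is "side" or "top" or "wrist"; returns a dict with "frame" (480x640x3 uint8, red, green, blue), "depth" (480x640 float32, m along the optical axis (not along the pixel's ray), 0 where there is no reading), "fx", "fy", "cx", "cy" (pixels), "origin" and "rotation" of the camera in the world; the wrist camera has in their place "mount" (4x4, takes a point from camera to tool coordinates, whose origin is the TCP and whose axes are the flange's). Camera axes: x right, y down, z forward; pixel columns grow to the right and rows downward; lengths in m; the calibration is good to about 2 mm. The wrist camera is an equidistant fisheye: a pixel r from the principal point sees the ray r / f radians off the axis. A picture is of the moment at which its call begins: read the wrist's pose just before it.
- env.sign_off(): hands the job in; it is judged then, once.
The state is a dict: "time_s": time; "qpos": joint angles; "joint_velocities": joint speeds; "effort": joint torques, N m; "tool_pos": TCP position; "tool_rot": TCP orientation; "force": force on the tool from outside, world axes, zero at the start; "wrist_torque": the same for the moment, N m; "grip_width": finger opening in m; "grasp_force": force on a finger pad.
Only numpy, scipy, OpenCV 4.12 (cv2) and the standard library are available. Lean on these libraries where they do the work, as an engineer would, in place of code of your own. Each camera call takes 0.05 s, during which the arm holds its last target. There are 200 camera calls.

## Working session

There is one attempt and no reset: what is moved stays moved. The work goes in short steps, Python scripts to look and compute and a tool call to move; the robot and the scene stay as the last step left them, time stands still between calls to the robot, and variables do not carry over. Pictures are saved under pics/ and viewed, at most 14 in all, crops included, and the job is handed in when it is done.

Besides the shell and the picture viewer there is one more tool, called as name(argument=value, ...), one argument or row to a line, values as JSON. servo_tool: Moves the arm, as the interface text tells. Shifts and turns lie within -1 to 1; 1 stands for 300 mm of shift or pi rad of turn. Its arguments: {"type":"object","properties":{"series":{"type":"array"},"grip_force":{"type":"number"}},"required":["series"]}

```bash
ls; mkdir -p pics; python3 - <<'E'
from cell import get_obs, eyes, env
import cv2,numpy as np,pickle
print(get_obs())
for n in ['top','side']:
    d=eyes.read_camera(n); pickle.dump(d,open(n+'0.pkl','wb'))
    cv2.imwrite(f'pics/{n}0.png',cv2.resize(d['frame'][:,:,::-1],(800,600)))
    print(n,d['fx'],d['cx'],d['cy'],d['origin'],d['rotation'])
E
```

```text
pics
{'time_s': 0.0, 'qpos': array([-65.08174307,  18.43793426,  -4.01502409,  83.17645309,
         1.29508212,  78.54125698,  -3.25843128]), 'joint_velocities': array([ 0.01352227, -0.10316461,  0.04986783,  0.14932091, -0.00032563,
        0.06141468, -0.02256238]), 'effort': array([ 1.72937202e-04, -4.91280484e+01, -4.03872505e-01, -3.12535572e+01,
       -6.39861356e-02,  4.36069805e-02,  1.75919013e-04]), 'tool_pos': array([0.26534237, 0.59275053, 0.22146062]), 'tool_rot': array([-1.79889605e+02,  6.12483600e-03,  1.55892636e+02]), 'force': array([0.70830844, 0.19640866, 0.13571154]), 'wrist_torque': array([ 0.00839784, -0.00099708,  0.03148897]), 'grasp_force': 0.0, 'grip_width': 0.08709663953150411}
top 475.2532271392738 315.96865721161515 239.43792657232538 [0.27098135 0.01585548 1.44268149] [-1.67754352e+02  1.28022730e-01 -9.45493407e+01]
side 601.4632010409802 315.8720939941926 238.64415199091394 [-0.05739105  1.19755881  1.1859027 ] [-128.94257464   -1.01311754 -151.84490704]
```

View pics/top0.png

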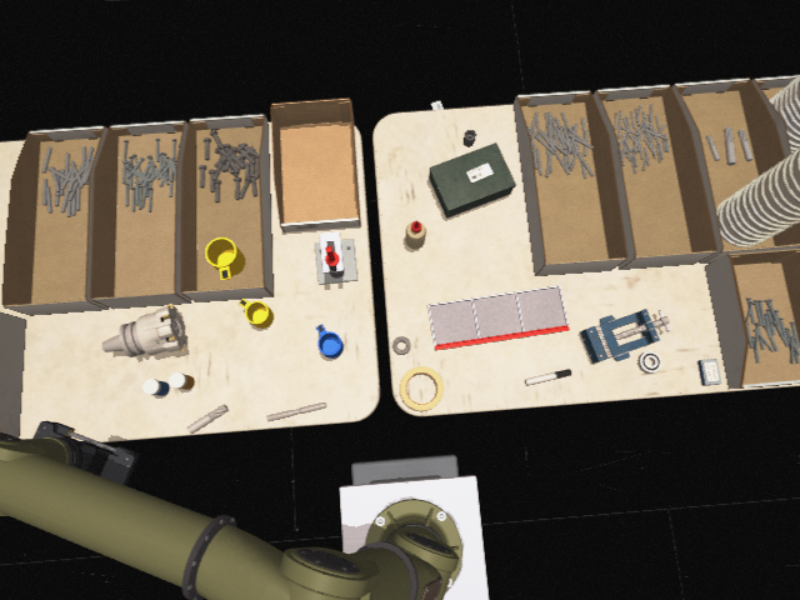

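View pics/side0.png

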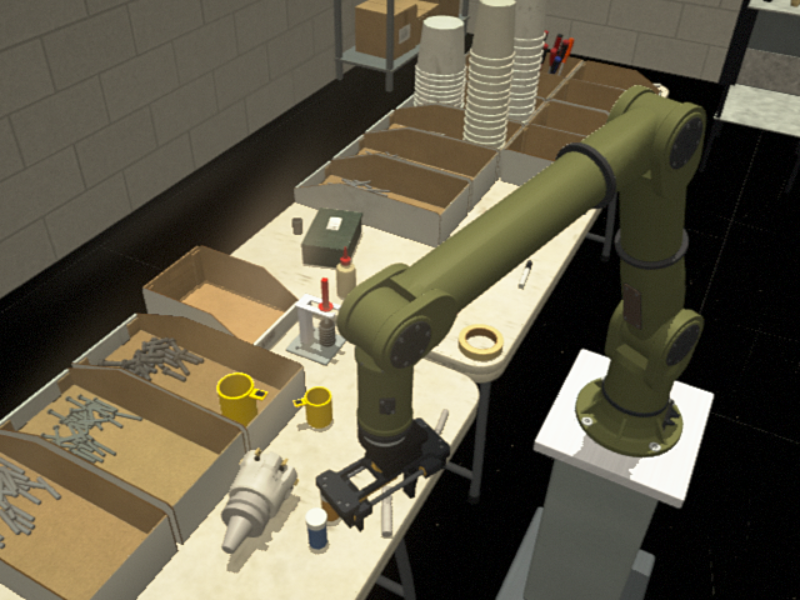

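The top view (800x600) shows these:
- Small yellow cup at (258,313) and a larger yellow lookalike in the bin at (221,252). The smaller one is meant.
- Blue cup at (330,343), with no white cup in sight.
- Fork with the brush at (333,262), and the tray at (498,318) with its red edge on the robot's side.

The side view shows the two yellow cups and the brush.

```bash
cat > h.py <<'E'
import numpy as np,cv2,pickle
from scipy.spatial.transform import Rotation as R
from cell import get_obs, eyes, env
def Rw(d): return R.from_euler('xyz',d['rotation'],degrees=True).as_matrix() if np.ndim(d['rotation'])==1 else np.array(d['rotation'])
def cloud(d):
    v,u=np.indices(d['depth'].shape); z=d['depth']
    p=np.stack([(u-d['cx'])/d['fx']*z,(v-d['cy'])/d['fy']*z,z],-1)
    return p@Rw(d).T+np.array(d['origin'])
def toplane(d,uv,z):
    uv=np.atleast_2d(uv).astype(float)
    r=np.c_[(uv[:,0]-d['cx'])/d['fx'],(uv[:,1]-d['cy'])/d['fy'],np.ones(len(uv))]@Rw(d).T
    o=np.array(d['origin']); return o+r*((z-o[2])/r[:,2])[:,None]
def hsv(d): return cv2.cvtColor(d['frame'],cv2.COLOR_RGB2HSV)
def mask(d,c):
    h=hsv(d)
    if c=='red': m=cv2.inRange(h,(0,150,80),(7,255,255))|cv2.inRange(h,(173,150,80),(180,255,255))
    if c=='yellow': m=cv2.inRange(h,(22,150,60),(35,255,255))
    if c=='blue': m=cv2.inRange(h,(104,150,60),(125,255,255))
    return m
def comps(m,a=15):
    n,l,s,c=cv2.connectedComponentsWithStats(m)
    return [(c[i],s[i],l==i) for i in range(1,n) if s[i][4]>=a]
def move(T,pos,yaw=None):
    "units for servo_tool: goal TCP pos with tool down, yaw deg (rpy 180,0,yaw); from pose rpy T"
    Rc=R.from_euler('xyz',T[1],degrees=True); sh=Rc.inv().apply(np.array(pos)-T[0])/.3
    Rg=R.from_euler('xyz',[180,0,T[1][2] if yaw is None else yaw],degrees=True)
    return np.round(sh,4),np.round((Rc.inv()*Rg).as_rotvec()/np.pi,4)
E
python3 - <<'E'
from h import *
for n in ['top','side']:
    d=pickle.load(open(n+'0.pkl','rb'));P=cloud(d)
    for c in ['red','yellow','blue']:
        for ce,s,m in comps(mask(d,c)):
            q=P[m&(d['depth']>0)]
            if len(q): print(n,c,ce.round(),s,'mean',q.mean(0).round(3),'min',q.min(0).round(3),'max',q.max(0).round(3))
d=pickle.load(open('top0.pkl','rb'))
f=d['frame'][:,:,::-1]
a=cv2.resize(f[170:320,150:350],(800,600),interpolation=cv2.INTER_CUBIC);cv2.imwrite('pics/c1.png',a)
E
```

```text
top red [333. 181.] [329 177   8   9  53] mean [ 0.73  -0.067  0.112] min [ 0.72  -0.078  0.096] max [ 0.744 -0.056  0.144]
top red [265. 205.] [261 197  10  16 111] mean [0.659 0.132 0.154] min [0.645 0.12  0.065] max [0.707 0.146 0.209]
top red [401. 270.] [348 260 107  20 412] mean [ 0.466 -0.256  0.011] min [ 0.45  -0.421  0.002] max [ 0.483 -0.092  0.018]
top yellow [179. 205.] [164 190  32  34 704] mean [0.711 0.399 0.057] min [0.644 0.361 0.005] max [0.749 0.436 0.103]
top yellow [206. 251.] [192 239  27  23 368] mean [0.567 0.327 0.039] min [0.535 0.296 0.001] max [0.607 0.362 0.077]
top blue [264. 275.] [254 260  20  26 320] mean [0.481 0.159 0.034] min [0.449 0.13  0.003] max [0.521 0.182 0.077]
side red [444.  37.] [440  30   9  15  51] mean [ 0.706 -1.538  0.165] min [ 0.693 -1.587  0.139] max [ 0.722 -1.475  0.196]
side red [453.  33.] [451  32   6   4  19] mean [ 0.657 -1.5    0.204] min [ 0.644 -1.606  0.159] max [ 0.678 -1.445  0.223]
side red [276. 206.] [272 198   8  13  49] mean [ 0.733 -0.061  0.114] min [ 0.723 -0.08   0.101] max [ 0.746 -0.052  0.141]
side red [259. 230.] [257 222   5  19  61] mean [0.661 0.14  0.187] min [0.656 0.133 0.15 ] max [0.668 0.147 0.209]
side red [260. 245.] [255 242  11   7  44] mean [0.662 0.14  0.132] min [0.647 0.118 0.126] max [0.68  0.152 0.14 ]
side yellow [191. 317.] [ 173  298   42   44 1100] mean [0.705 0.403 0.067] min [0.644 0.297 0.   ] max [0.784 0.441 0.1  ]
side yellow [253. 325.] [234 309  32  34 655] mean [0.564 0.332 0.046] min [ 0.536  0.296 -0.003] max [0.602 0.367 0.075]
```

View pics/c1.png

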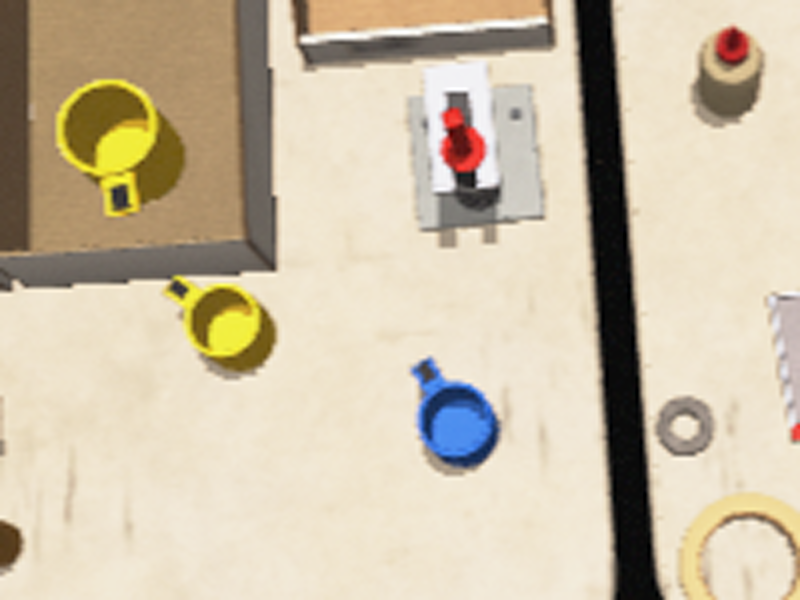

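In the crop, the large yellow cup is at (107,130) and the small one at (225,320). The small one, with its lug toward upper left, is the one meant. I'll move above the work for a closer wrist view.

```bash
python3 - <<'E'
from h import *
o=get_obs();T=[np.array([.2654,.5928,.2215]),[180,0,155.9]]
a=[.42,.38,.42];print(move(T,a,180));print(move([np.array(a),[180,0,180]],[.54,.16,.42],180))
print(eyes.read_camera('wrist')['mount'])
E
```

```text
(array([-0.7601, -0.4371, -0.6617]), array([ 0.    ,  0.    , -0.1339]))
(array([-0.4   , -0.7333, -0.    ]), array([0., 0., 0.]))
[[-1.43053671e-04 -9.55452670e-01 -2.95144330e-01  8.21728991e-02]
 [ 9.99999864e-01 -2.84669706e-04  4.36853317e-04  4.07564921e-05]
 [-5.01411318e-04 -2.95144227e-01  9.55452581e-01 -1.62357950e-01]
 [ 0.00000000e+00  0.00000000e+00  0.00000000e+00  1.00000000e+00]]
```

servo_tool(
  series=[
    [[0,0,-0.3,0,0,0,1],[-0.76,-0.437,-0.66,0,0,-0.134,1],[-0.76,-0.437,-0.66,0,0,-0.134,1],[-0.76,-0.437,-0.66,0,0,-0.134,1],[-0.76,-0.437,-0.66,0,0,-0.134,1],[-0.76,-0.437,-0.66,0,0,-0.134,1],[-0.76,-0.437,-0.66,0,0,-0.134,1],[-0.76,-0.437,-0.66,0,0,-0.134,1],[-0.76,-0.437,-0.66,0,0,-0.134,1],[-0.76,-0.437,-0.66,0,0,-0.134,1],[-0.76,-0.437,-0.66,0,0,-0.134,1],[-0.76,-0.437,-0.66,0,0,-0.134,1]],
  ],
)

```text
time_s: 1.15
tool_pos: [0.4187, 0.3818, 0.4193]
tool_rot: [-180.0, -0.1, -179.9]
force: [-0.6, 0.6, -0.2]
grip_width: 0.0868
grasp_force: 0.0
```

servo_tool(
  series=[
    [[-0.4,-0.73,0,0,0,0,1],[-0.4,-0.73,0,0,0,0,1],[-0.4,-0.73,0,0,0,0,1],[-0.4,-0.73,0,0,0,0,1],[-0.4,-0.73,0,0,0,0,1],[-0.4,-0.73,0,0,0,0,1],[-0.4,-0.73,0,0,0,0,1],[-0.4,-0.73,0,0,0,0,1],[-0.4,-0.73,0,0,0,0,1],[-0.4,-0.73,0,0,0,0,1],[-0.4,-0.73,0,0,0,0,1],[-0.4,-0.73,0,0,0,0,1]],
  ],
)

```text
time_s: 2.15
tool_pos: [0.5395, 0.1634, 0.4203]
tool_rot: [180.0, -0.0, -179.8]
force: [0.2, -0.1, -0.4]
grip_width: 0.0871
grasp_force: 0.0
```

```bash
cat >> h.py <<'E'
def wrist(name):
    o=get_obs(); d=eyes.read_camera('wrist'); d['tool']=(o['tool_pos'],o['tool_rot'])
    pickle.dump(d,open(name+'.pkl','wb')); return d
def rays(d,uv):
    uv=np.atleast_2d(uv).astype(float); a=uv-[d['cx'],d['cy']]; a=a/[d['fx'],d['fy']]
    th=np.linalg.norm(a,axis=1)+1e-9
    r=np.c_[a*(np.sin(th)/th)[:,None],np.cos(th)]
    M=np.array(d['mount']); Rt=R.from_euler('xyz',d['tool'][1],degrees=True).as_matrix()
    return Rt@M[:3,3]+d['tool'][0], r@(Rt@M[:3,:3]).T
def wplane(d,uv,z):
    o,r=rays(d,uv); return o+r*((z-o[2])/r[:,2])[:,None]
def wcloud(d):
    h,w=d['depth'].shape; v,u=np.indices((h,w)); o,r=rays(d,np.c_[u.ravel(),v.ravel()])
    M=np.array(d['mount']); f=R.from_euler('xyz',d['tool'][1],degrees=True).as_matrix()@M[:3,2]
    return (o+r*(d['depth'].ravel()/(r@f))[:,None]).reshape(h,w,3)
E
python3 - <<'E'
from h import *
d=wrist('w1'); print(d['tool'],d['fx'],get_obs()['time_s'])
cv2.imwrite('pics/w1.png',d['frame'][:,:,::-1])
P=wcloud(d); ok=d['depth']>0; print(P[240,320],ok.mean())
for c in ['red','yellow','blue']:
    for ce,s,m in comps(mask(d,c),60):
        q=P[m&ok]
        if len(q): print(c,ce.round(),s,q.mean(0).round(3),q.min(0).round(3),q.max(0).round(3))
E
```

```text
(array([0.53950343, 0.16336245, 0.42034895]), array([ 1.79988939e+02, -2.22954666e-02, -1.79803163e+02])) 371.64829954431775 2.2
[0.63940384 0.16079281 0.00772597] 0.9038020833333333
red [ 97. 144.] [ 25 129 140  34 809] [ 0.465 -0.234  0.01 ] [ 0.451 -0.418  0.007] [ 0.482 -0.091  0.013]
red [300. 282.] [289 272  23  24 291] [0.658 0.135 0.134] [0.646 0.12  0.127] [0.676 0.149 0.169]
red [297. 308.] [291 303  12  12 111] [0.66  0.135 0.204] [0.654 0.129 0.195] [0.667 0.141 0.207]
red [174. 315.] [168 309  13  14 116] [ 0.716 -0.053  0.131] [ 0.527 -0.074  0.102] [0.736 0.108 0.463]
yellow [429. 201.] [ 407  180   50   48 1343] [0.566 0.328 0.04 ] [0.535 0.296 0.006] [0.6   0.365 0.072]
yellow [465. 289.] [ 437  259   57   62 2276] [0.704 0.395 0.066] [0.501 0.212 0.009] [0.746 0.434 0.496]
blue [318. 142.] [ 299  121   39   51 1205] [0.481 0.158 0.027] [0.45  0.132 0.006] [0.52  0.184 0.074]
```

View pics/w1.png

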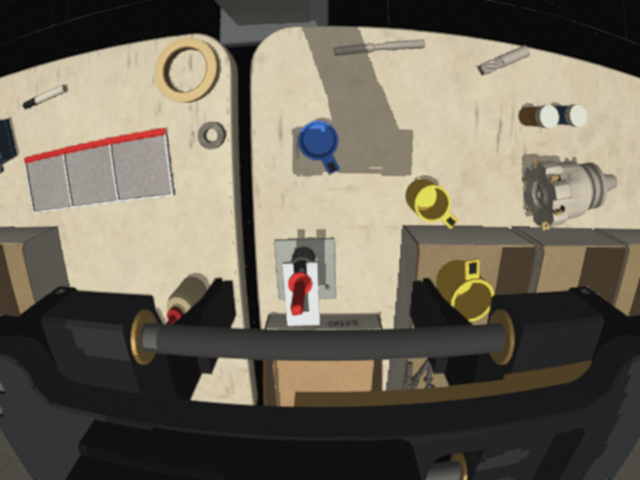

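The wrist view shows the fork at (300,290), blue cup (318,142), small yellow (429,201) and the tray at upper left. No white cup is present. Next I measure the poses.

```bash
cat >> h.py <<'E'
from scipy.optimize import least_squares
def cup(P,m,zoff=0):
    "rim circle fit; m colour mask of one cup; returns centre, lug yaw"
    q=P[m]; q=q[(q[:,2]>.060+zoff)&(q[:,2]<.082+zoff)][:,:2]
    c=np.median(q,0)
    for _ in range(4):
        r=np.linalg.norm(q-c,axis=1); k=r<.034
        f=least_squares(lambda c:np.linalg.norm(q[k]-c,axis=1)-.0265,c,loss='soft_l1',f_scale=.002); c=f.x
    r=np.linalg.norm(q-c,axis=1); L=q[(r>.033)&(r<.055)].mean(0)-c
    return c.round(4),np.degrees(np.arctan2(L[1],L[0])).round(1),len(q),np.sqrt(2*f.cost/k.sum()).round(4)
E
python3 - <<'E'
from h import *
d=pickle.load(open('w1.pkl','rb'));P=wcloud(d);ok=d['depth']>0
Y=comps(mask(d,'yellow'),60);B=comps(mask(d,'blue'),60)
print('Y',cup(P,Y[0][2]&ok),'B',cup(P,B[0][2]&ok))
t=pickle.load(open('top0.pkl','rb'));Q=cloud(t)
Yt=[x for x in comps(mask(t,'yellow'),60)];Bt=comps(mask(t,'blue'),60)
print('top Y',cup(Q,Yt[1][2]&(t['depth']>0)),'B',cup(Q,Bt[0][2]&(t['depth']>0)))
h=hsv(d); w=(h[...,1]<60)&(h[...,2]>150)&ok&(abs(P[...,0]-.67)<.08)&(abs(P[...,1]-.135)<.06)&(P[...,2]>.1)&(P[...,2]<.2)
q=P[w];print(len(q),q.min(0),q.max(0),np.median(q[:,2]))
a=q[abs(q[:,2]-.126)<.01]; print('fork',cv2.minAreaRect((a[:,:2]*1000).astype(np.float32)))
m=mask(d,'red')>0
s=P[m&ok&(P[...,2]>.19)&(P[...,1]>.1)];print('top handle',s.mean(0),cv2.minAreaRect((s[:,:2]*1000).astype(np.float32)))
s=P[m&ok&(P[...,2]>.12)&(P[...,2]<.14)&(P[...,1]>.1)];print('collar',cv2.minEnclosingCircle((s[:,:2]*1000).astype(np.float32)))
# tray
s=P[m&ok&(P[...,1]<-.05)&(P[...,2]<.03)&(P[...,0]<.5)]
r=cv2.minAreaRect((s[:,:2]*1000).astype(np.float32));print('edge',r)
s=Q[(mask(t,'red')>0)&(t['depth']>0)];s=s[(s[:,2]<.03)&(s[:,0]<.5)];print('top edge',cv2.minAreaRect((s[:,:2]*1000).astype(np.float32)))
E
```

```text
Y (array([0.5633, 0.3234]), np.float64(48.8), 423, np.float64(0.0017)) B (array([0.4774, 0.1586]), np.float64(26.3), 291, np.float64(0.0021))
top Y (array([0.5632, 0.3241]), np.float64(47.1), 120, np.float64(0.0018)) B (array([0.4765, 0.1578]), np.float64(23.6), 93, np.float64(0.0017))
1147 [0.63195048 0.11140799 0.10081896] [0.72931361 0.15868097 0.19835914] 0.1261989134736904
fork ((680.829833984375, 135.16262817382812), (96.78619384765625, 46.213565826416016), 1.793249487876892)
top handle [0.65178118 0.13355708 0.21898939] ((597.0536499023438, 121.03871154785156), (141.5826873779297, 11.332615852355957), 12.365585327148438)
collar ((661.1636962890625, 135.08937072753906), 16.0815372467041)
edge ((467.1061706542969, -254.44046020507812), (11.3482027053833, 327.1188049316406), 4.011447906494141)
top edge ((466.7091979980469, -256.19677734375), (12.85978889465332, 329.34442138671875), 4.0748090744018555)
```

servo_tool(
  series=[
    [[-0.2,-0.05,0,0,0,-0.009,1],[-0.405,-0.09,0.1,0,0,-0.009,1],[-0.405,-0.09,0.3,0,0,-0.009,1],[-0.405,-0.09,0.5,0,0,-0.009,1],[-0.405,-0.09,0.5,0,0,-0.009,1],[-0.405,-0.09,0.5,0,0,-0.009,1],[-0.405,-0.09,0.5,0,0,-0.009,1],[-0.405,-0.09,0.5,0,0,-0.009,1]],
  ],
)

```text
time_s: 2.87
tool_pos: [0.6611, 0.1351, 0.2698]
tool_rot: [-180.0, -0.1, -178.3]
force: [0.3, 0.3, 0.7]
grip_width: 0.087
grasp_force: 0.0
```

```bash
python3 - <<'E'
from h import *
d=wrist('w2');print(d['tool']);P=wcloud(d);ok=d['depth']>0
cv2.imwrite('pics/w2.png',d['frame'][:,:,::-1])
m=(mask(d,'red')>0)&ok&(abs(P[...,1]-.135)<.03)&(abs(P[...,0]-.66)<.03)
s=P[m&(P[...,2]>.195)&(P[...,2]<.215)];print('top handle',s.mean(0),cv2.minAreaRect((s[:,:2]*1000).astype(np.float32)))
s=P[m&(P[...,2]>.122)&(P[...,2]<.135)];print('collar',cv2.minEnclosingCircle((s[:,:2]*1000).astype(np.float32)))
E
```

```text
(array([0.66105442, 0.13507276, 0.26980729]), array([-1.79979745e+02, -1.29589430e-01, -1.78328878e+02]))
top handle [0.66040806 0.13432932 0.20371385] ((661.6577758789062, 134.4537353515625), (13.613765716552734, 12.073358535766602), 10.062217712402344)
collar ((661.6827392578125, 134.77890014648438), 16.48765754699707)
```

View pics/w2.png

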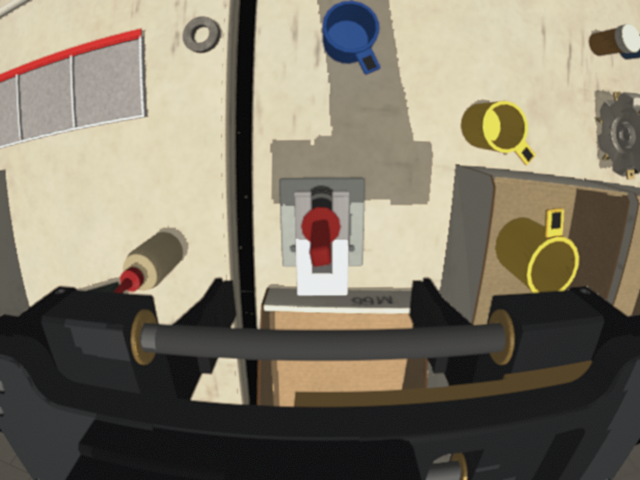

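The wrist view shows the handle centred at (320,240) with the fork clear. I'll descend and grip.

servo_tool(
  series=[
    [[0,0,0.13,0,0,0,1],[0,0,0.25,0,0,0,1],[0,0,0.33,0,0,0,1],[0,0,0.376,0,0,0,1],[0,0,0.376,0,0,0,1],[0,0,0.376,0,0,0,1],[0,0,0.376,0,0,0,1],[0,0,0.376,0,0,0,0],[0,0,0.376,0,0,0,0],[0,0,0.376,0,0,0,0],[0,0,0.376,0,0,0,0],[0,0,0.376,0,0,0,0]],
  ],
  grip_force=40,
)

```text
time_s: 3.92
tool_pos: [0.6618, 0.1345, 0.1581]
tool_rot: [180.0, 0.0, -178.4]
force: [-0.1, -0.7, -0.6]
grip_width: 0.0617
grasp_force: 0.0
```

servo_tool(
  series=[
    [[0,0,0,0,0,0,0],[0,0,0,0,0,0,0],[0,0,0,0,0,0,0],[0,0,0,0,0,0,0]],
  ],
)

```text
time_s: 4.25
tool_pos: [0.6616, 0.1345, 0.1577]
tool_rot: [-180.0, -0.0, -178.4]
force: [-0.8, -0.0, 0.4]
grip_width: 0.0351
grasp_force: 0.0
```

servo_tool(
  series=[
    [[0,0,0,0,0,0,0],[0,0,0,0,0,0,0],[0,0,0,0,0,0,0],[0,0,0,0,0,0,0],[0,0,0,0,0,0,0],[0,0,0,0,0,0,0],[0,0,0,0,0,0,0]],
  ],
)

```text
time_s: 4.83
tool_pos: [0.6616, 0.1345, 0.1578]
tool_rot: [-180.0, -0.0, -178.4]
force: [0.8, 0.0, -0.0]
grip_width: 0.0135
grasp_force: 40.0
```

servo_tool(
  series=[
    [[0,0,-0.03,0,0,0,0],[0,0,-0.05,0,0,0,0],[0,0,-0.05,0,0,0,0],[0,0,-0.05,0,0,0,0]],
  ],
)

```text
time_s: 5.17
tool_pos: [0.6622, 0.1347, 0.1739]
tool_rot: [180.0, 0.1, -178.4]
force: [0.0, 0.2, -0.9]
grip_width: 0.014
grasp_force: 40.0
```

servo_tool(
  series=[
    [[0.06,0,0,0,0,0,0],[0.14,0,0,0,0,0,0],[0.22,0,0,0,0,0,0],[0.267,0,0,0,0,0,0],[0.267,0,-0.1,0,0,0,0],[0.267,0.1,-0.25,0,0,0,0],[0.3,0.2,-0.3,0,0,0,0],[0.33,0.3,-0.3,0,0,0,0],[0.33,0.4,-0.3,0,0,0,0],[0.33,0.45,-0.3,0,0,0,0],[0.33,0.45,-0.3,0,0,0,0],[0.33,0.45,-0.3,0,0,0,0]],
  ],
)

```text
time_s: 6.17
tool_pos: [0.5586, 0.2666, 0.262]
tool_rot: [-179.9, -0.1, -178.3]
force: [0.2, -0.4, -1.4]
grip_width: 0.0136
grasp_force: 40.0
```

```bash
python3 - <<'E'
from h import *
d=wrist('w3');print(d['tool'],get_obs()['force']);P=wcloud(d);ok=d['depth']>0
for c in ['yellow','blue']:
    for ce,s,m in comps(mask(d,c),100):
        print(c,ce.round(),s)
        try: print(cup(P,m&ok))
        except Exception as e: print(e)
cv2.imwrite('pics/w3.png',d['frame'][:,:,::-1])
E
```

```text
(array([0.55863331, 0.26661093, 0.26195692]), array([-1.79907511e+02, -5.18378127e-02, -1.78293378e+02])) [ 0.82818813 -1.02324005 -0.4436114 ]
yellow [377. 212.] [ 350  182   56   63 2209]
(array([0.5628, 0.3235]), np.float64(nan), 627, np.float64(0.0015))
blue [219. 129.] [ 187  100   64   73 2841]
(array([0.4777, 0.1592]), np.float64(28.5), 923, np.float64(0.0017))h.py:51: RuntimeWarning: Mean of empty slice.
  r=np.linalg.norm(q-c,axis=1); L=q[(r>.033)&(r<.055)].mean(0)-c
  ret = um.true_divide(
```

View pics/w3.png

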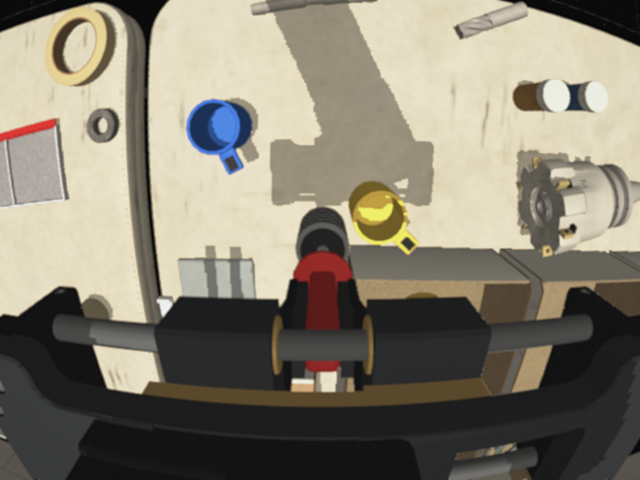

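The wrist view shows the brush hanging from the gripper at (323,240), yellow cup at (378,212) and blue at (219,129). I'll check that the brush is plumb.

```bash
python3 - <<'E'
from h import *
d=pickle.load(open('w3.pkl','rb'));P=wcloud(d);ok=d['depth']>0
t=d['tool'][0]
for lo,hi in [(.12,.135),(.135,.15),(.15,.165),(.165,.18),(.2,.23)]:
    q=P[ok&(abs(P[...,0]-t[0])<.04)&(abs(P[...,1]-t[1])<.04)&(P[...,2]>lo)&(P[...,2]<hi)]
    if len(q)>5: print(lo,len(q),q.min(0).round(4),q.max(0).round(4))
print(move([t,d['tool'][1]],[.5625,.3235,.262]))
E
```

```text
0.12 47 [0.5407 0.2487 0.1293] [0.5557 0.2834 0.1346]
0.135 203 [0.5403 0.2482 0.1351] [0.5551 0.2853 0.15  ]
0.15 201 [0.5403 0.2479 0.15  ] [0.5564 0.2851 0.1648]
0.165 397 [0.5405 0.2484 0.165 ] [0.5691 0.2856 0.18  ]
(array([-0.0185,  0.1892, -0.0005]), array([-0.0005, -0.0003,  0.    ]))
```

servo_tool(
  series=[
    [[-0.013,0.1,0,0,0,0,0],[-0.013,0.19,0,0,0,0,0],[-0.013,0.19,0,0,0,0,0],[-0.013,0.19,0,0,0,0,0],[-0.013,0.19,0.1,0,0,0,0],[-0.013,0.19,0.2,0,0,0,0],[-0.013,0.19,0.27,0,0,0,0],[-0.013,0.19,0.33,0,0,0,0],[-0.013,0.19,0.36,0,0,0,0],[-0.013,0.19,0.38,0,0,0,0],[-0.013,0.19,0.38,0,0,0,0],[-0.013,0.19,0.38,0,0,0,0]],
  ],
)

```text
time_s: 7.22
tool_pos: [0.562, 0.3231, 0.1498]
tool_rot: [180.0, 0.1, -178.4]
force: [0.3, -0.4, 0.6]
grip_width: 0.0136
grasp_force: 40.0
```

servo_tool(
  series=[
    [[0,0,0.008,0,0,0,0],[0,0,0.013,0,0,0,0],[0,0,0.016,0,0,0,0],[0,0,0.016,0,0,0,0],[0,0,0.016,0,0,0,0]],
  ],
)

```text
time_s: 7.63
tool_pos: [0.5615, 0.3241, 0.1447]
tool_rot: [180.0, 0.1, -178.4]
force: [-0.2, -0.1, 1.2]
grip_width: 0.0136
grasp_force: 40.0
```

servo_tool(
  series=[
    [[0,0,0.003,0,0,0,0],[0,0,0.005,0,0,0,0],[0,0,0.005,0,0,0,0],[0,0,0.005,0,0,0,0]],
  ],
)

```text
time_s: 7.97
tool_pos: [0.5616, 0.3241, 0.1447]
tool_rot: [179.9, 0.1, -178.4]
force: [-1.4, -1.7, 8.6]
grip_width: 0.0136
grasp_force: 40.0
```

servo_tool(
  series=[
    [[0,0,-0.08,0,0,0,0],[0,0,-0.16,0,0,0,0],[0,0,-0.212,0,0,0,0],[0,0,-0.212,0,0,0,0],[0,0,-0.212,0,0,0,0],[0,0,-0.212,0,0,0,0]],
  ],
)

```text
time_s: 8.47
tool_pos: [0.5604, 0.3235, 0.2046]
tool_rot: [-179.9, -0.1, -178.4]
force: [0.1, -0.6, -0.8]
grip_width: 0.014
grasp_force: 40.0
```

servo_tool(
  series=[
    [[0,0,-0.013,0,0,0,0],[0,0,-0.013,0,0,0,0],[0,0,-0.013,0,0,0,0]],
  ],
)

```text
time_s: 8.72
tool_pos: [0.5609, 0.3236, 0.2092]
tool_rot: [-180.0, -0.1, -178.4]
force: [1.1, -0.3, -0.8]
grip_width: 0.014
grasp_force: 40.0
```

servo_tool(
  series=[
    [[0,0,0.08,0,0,0,0],[0,0,0.15,0,0,0,0],[0,0,0.2,0,0,0,0],[0,0,0.218,0,0,0,0],[0,0,0.224,0,0,0,0],[0,0,0.224,0,0,0,0],[0,0,0.224,0,0,0,0]],
  ],
)

```text
time_s: 9.3
tool_pos: [0.5604, 0.3233, 0.1443]
tool_rot: [-180.0, -0.1, -178.4]
force: [-4.7, -1.7, 8.3]
grip_width: 0.0137
grasp_force: 40.0
```

servo_tool(
  series=[
    [[0,0,-0.13,0,0,0,0],[0,0,-0.26,0,0,0,0],[0,0,-0.39,0,0,0,0],[0.05,-0.1,-0.39,0,0,0,0],[0.1,-0.2,-0.39,0,0,0,0],[0.17,-0.28,-0.39,0,0,0,0],[0.2,-0.35,-0.39,0,0,0,0],[0.2,-0.35,-0.39,0,0,0,0],[0.2,-0.35,-0.39,0,0,0,0],[0.2,-0.35,-0.39,0,0,0,0]],
  ],
)

```text
time_s: 10.13
tool_pos: [0.5043, 0.2179, 0.26]
tool_rot: [179.9, 0.0, -178.3]
force: [-0.3, 0.4, -0.2]
grip_width: 0.0139
grasp_force: 40.0
```

```bash
cat > look.py <<'E'
from h import *
import sys,warnings; warnings.filterwarnings('ignore')
n=sys.argv[1]; d=wrist(n);o=get_obs();print(d['tool'],o['time_s'],o['force'].round(1));P=wcloud(d);ok=d['depth']>0
for c in ['yellow','blue']:
    for ce,s,m in comps(mask(d,c),100):
        try: print(c,ce.round(),cup(P,m&ok))
        except Exception as e: print(c,ce.round(),e)
cv2.imwrite(f'pics/{n}.png',d['frame'][:,:,::-1])
E
python3 look.py w4
```

```text
(array([0.50426056, 0.21790222, 0.25997179]), array([ 1.79943481e+02,  3.00702826e-02, -1.78342569e+02])) 10.1833 [-0.6  0.4  0.4]
yellow [417. 262.] (array([0.5615, 0.3233]), np.float64(49.6), 887, np.float64(0.0016))
yellow [488. 378.] (array([0.711 , 0.4049]), np.float64(nan), 57, np.float64(0.0006))
blue [264. 181.] (array([0.4769, 0.1589]), np.float64(27.8), 883, np.float64(0.0019))
```

servo_tool(
  series=[
    [[0.05,-0.1,0,0,0,0,0],[0.097,-0.194,0,0,0,0,0],[0.097,-0.194,0,0,0,0,0],[0.097,-0.194,0,0,0,0,0],[0.097,-0.194,0.1,0,0,0,0],[0.097,-0.194,0.2,0,0,0,0],[0.097,-0.194,0.27,0,0,0,0],[0.097,-0.194,0.33,0,0,0,0],[0.097,-0.194,0.36,0,0,0,0],[0.097,-0.194,0.376,0,0,0,0],[0.097,-0.194,0.383,0,0,0,0],[0.097,-0.194,0.383,0,0,0,0]],
  ],
)

```text
time_s: 11.18
tool_pos: [0.4772, 0.1588, 0.1453]
tool_rot: [180.0, 0.0, -178.3]
force: [-0.5, -0.1, -0.7]
grip_width: 0.0139
grasp_force: 40.0
```

servo_tool(
  series=[
    [[0,0,0.003,0,0,0,0],[0,0,0.003,0,0,0,0],[0,0,0.003,0,0,0,0]],
  ],
)

```text
time_s: 11.43
tool_pos: [0.4773, 0.1583, 0.1448]
tool_rot: [180.0, 0.1, -178.4]
force: [0.2, -0.1, -0.9]
grip_width: 0.0139
grasp_force: 40.0
```

servo_tool(
  series=[
    [[0,0,0.004,0,0,0,0],[0,0,0.006,0,0,0,0],[0,0,0.006,0,0,0,0]],
  ],
)

```text
time_s: 11.68
tool_pos: [0.4775, 0.1584, 0.1442]
tool_rot: [179.9, 0.1, -178.4]
force: [-1.7, 0.1, 7.4]
grip_width: 0.0135
grasp_force: 40.0
```

servo_tool(
  series=[
    [[0,0,-0.08,0,0,0,0],[0,0,-0.16,0,0,0,0],[0,0,-0.221,0,0,0,0],[0,0,-0.221,0,0,0,0],[0,0,-0.221,0,0,0,0],[0,0,-0.221,0,0,0,0]],
  ],
)

```text
time_s: 12.18
tool_pos: [0.4762, 0.1579, 0.2076]
tool_rot: [-180.0, -0.1, -178.4]
force: [-0.3, -0.1, -1.1]
grip_width: 0.0139
grasp_force: 40.0
```

servo_tool(
  series=[
    [[0,0,0.08,0,0,0,0],[0,0,0.15,0,0,0,0],[0,0,0.2,0,0,0,0],[0,0,0.215,0,0,0,0],[0,0,0.221,0,0,0,0],[0,0,0.221,0,0,0,0],[0,0,0.221,0,0,0,0]],
  ],
)

```text
time_s: 12.77
tool_pos: [0.4757, 0.1575, 0.1432]
tool_rot: [-180.0, -0.2, -178.4]
force: [-5.1, -2.3, 15.0]
grip_width: 0.0137
grasp_force: 40.0
```

servo_tool(
  series=[
    [[0,0,-0.13,0,0,0,0],[0,0,-0.26,0,0,0,0],[0,0,-0.39,0,0,0,0],[0,0,-0.4,0,0,0,0],[-0.12,-0.04,-0.4,0,0,0,0],[-0.24,-0.08,-0.4,0,0,0,0],[-0.334,-0.095,-0.4,0,0,0,0],[-0.334,-0.095,-0.4,0,0,0,0],[-0.334,-0.095,-0.4,0,0,0,0],[-0.334,-0.095,-0.4,0,0,0,0]],
  ],
)

```text
time_s: 13.6
tool_pos: [0.5765, 0.1328, 0.2606]
tool_rot: [-180.0, -0.2, -178.3]
force: [-0.5, 0.8, -0.0]
grip_width: 0.0135
grasp_force: 40.0
```

```bash
python3 look.py w5; python3 - <<'E'
from h import *
d=pickle.load(open('w5.pkl','rb'));P=wcloud(d);ok=d['depth']>0;t=d['tool'][0]
m=(mask(d,'red')>0)&ok
q=P[m&(abs(P[...,0]-t[0])<.03)&(abs(P[...,1]-t[1])<.03)&(P[...,2]<t[2]-.015)]
print('collar top z rel TCP',np.percentile(q[:,2],[1,10,30,50])-t[2],len(q))
q=P[m&(abs(P[...,0]-t[0])<.03)&(abs(P[...,1]-t[1])<.03)&(P[...,2]<t[2]-.02)];print(q.min(0),q.max(0))
for lo,hi in [(.12,.135),(.135,.15),(.15,.165),(.165,.18)]:
    q=P[ok&(abs(P[...,0]-t[0])<.035)&(abs(P[...,1]-t[1])<.035)&(P[...,2]>lo)&(P[...,2]<hi)]
    if len(q)>5: print(lo,len(q),(q.min(0)-t).round(4),(q.max(0)-t).round(4))
print(move([t,d['tool'][1]],[.577,.132,.1745]))
E
```

```text
(array([0.57654324, 0.13275912, 0.26059627]), array([-1.79974206e+02, -1.73715374e-01, -1.78349007e+02])) 13.65 [-0.4  0.1 -0.1]
yellow [494. 202.] (array([0.5626, 0.3225]), np.float64(48.4), 830, np.float64(0.0016))
yellow [521. 303.] (array([0.7031, 0.3917]), np.float64(101.0), 360, np.float64(0.001))
yellow [534. 353.] (array([0.7171, 0.4002]), np.float64(nan), 74, np.float64(0.0006))
blue [352. 112.] (array([0.4785, 0.1575]), np.float64(27.9), 738, np.float64(0.002))
collar top z rel TCP [-0.02779452 -0.02683615 -0.02633024 -0.02592914] 1290
[0.56088792 0.11751449 0.18416335] [0.5817279  0.14853895 0.24049042]
0.12 51 [-0.0186 -0.0176 -0.1306] [-0.0038  0.0179 -0.1258]
0.135 202 [-0.0188 -0.0169 -0.1253] [-0.0053  0.0185 -0.1107]
0.15 206 [-0.0182 -0.0184 -0.1106] [-0.0029  0.0178 -0.0957]
0.165 397 [-0.0186 -0.0184 -0.0954] [ 0.0099  0.0192 -0.0806]
(array([-0.0023, -0.0024,  0.287 ]), array([-0.0001, -0.001 ,  0.    ]))
```

View pics/w5.png

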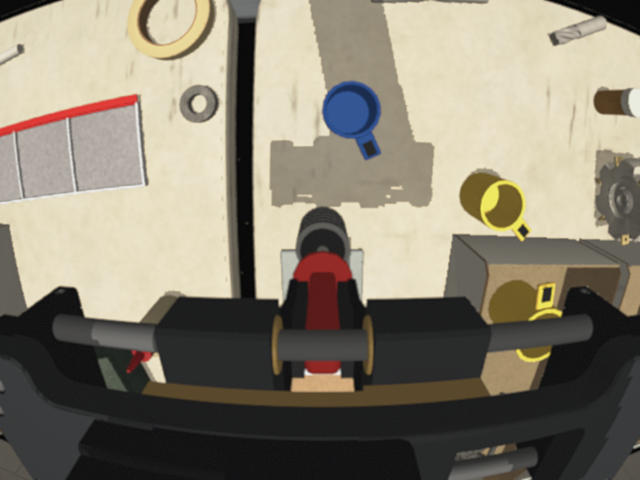

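The brush is still plumb and in front of the fork. Now I'll hang it back.

servo_tool(
  series=[
    [[-0.002,-0.002,0.13,0,0,0,0],[-0.002,-0.002,0.24,0,0,0,0],[-0.002,-0.002,0.287,0,0,0,0],[-0.002,-0.002,0.287,0,0,0,0],[-0.002,-0.002,0.287,0,0,0,0],[-0.08,-0.002,0.287,0,0,0,0],[-0.15,-0.002,0.287,0,0,0,0],[-0.22,-0.002,0.287,0,0,0,0],[-0.284,-0.002,0.287,0,0,0,0],[-0.284,-0.002,0.287,0,0,0,0],[-0.284,-0.002,0.287,0,0,0,0],[-0.284,-0.002,0.287,0,0,0,0]],
  ],
)

```text
time_s: 14.65
tool_pos: [0.6629, 0.1347, 0.1776]
tool_rot: [180.0, 0.1, -178.3]
force: [-0.8, 0.2, -0.5]
grip_width: 0.0134
grasp_force: 40.0
```

servo_tool(
  series=[
    [[0.004,0,0.03,0,0,0,0],[0.004,0,0.05,0,0,0,0],[0.004,0,0.064,0,0,0,0],[0.004,0,0.066,0,0,0,0],[0.004,0,0.066,0,0,0,0],[0.004,0,0.066,0,0,0,0]],
  ],
)

```text
time_s: 15.15
tool_pos: [0.6612, 0.1345, 0.1563]
tool_rot: [180.0, -0.0, -178.4]
force: [-1.2, 0.4, 1.6]
grip_width: 0.0137
grasp_force: 40.0
```

servo_tool(
  series=[
    [[0,0,0,0,0,0,1],[0,0,0,0,0,0,1],[0,0,0,0,0,0,1],[0,0,0,0,0,0,1],[0,0,0,0,0,0,1],[0,0,0,0,0,0,1],[0,0,0,0,0,0,1],[0,0,-0.1,0,0,0,1],[0,0,-0.2,0,0,0,1],[0,0,-0.33,0,0,0,1],[0,0,-0.45,0,0,0,1],[0,0,-0.45,0,0,0,1]],
  ],
)

```text
time_s: 16.15
tool_pos: [0.6649, 0.1345, 0.3007]
tool_rot: [179.8, 0.8, -178.4]
force: [-0.1, -1.3, 0.6]
grip_width: 0.0832
grasp_force: 0.0
```

servo_tool(
  series=[
    [[0.1,0.05,0,0,0,0,1],[0.2,0.1,0,0,0,0,1],[0.3,0.15,0,0,0,0,1],[0.4,0.2,0,0,0,0,1],[0.4,0.2,0,0,0,0,1],[0.4,0.2,0,0,0,0,1],[0.4,0.2,0,0,0,0,1]],
  ],
)

```text
time_s: 16.73
tool_pos: [0.5405, 0.1904, 0.2916]
tool_rot: [-180.0, 0.1, -178.4]
force: [0.5, -1.2, 0.3]
grip_width: 0.0872
grasp_force: 0.0
```

```bash
python3 look.py w6; python3 - <<'E'
from h import *
d=pickle.load(open('w6.pkl','rb'));P=wcloud(d);ok=d['depth']>0
m=(mask(d,'red')>0)&ok&(abs(P[...,1]-.135)<.03)&(abs(P[...,0]-.66)<.03)
s=P[m&(P[...,2]>.195)&(P[...,2]<.215)];print('top handle',s.mean(0),s[:,2].max())
s=P[m&(P[...,2]>.12)&(P[...,2]<.135)];print('collar',cv2.minEnclosingCircle((s[:,:2]*1000).astype(np.float32)),np.median(s[:,2]))
E
```

```text
(array([0.54047677, 0.19041904, 0.29157789]), array([-1.79998423e+02,  7.27056636e-02, -1.78378168e+02])) 16.7833 [-0.4 -0.7 -0.3]
yellow [436. 224.] (array([0.562 , 0.3231]), np.float64(48.6), 764, np.float64(0.0017))
yellow [471. 308.] (array([0.6531, 0.3746]), np.float64(nan), 72, np.float64(0.0006))
blue [293. 145.] (array([0.4778, 0.1586]), np.float64(27.1), 654, np.float64(0.0019))
top handle [0.66034042 0.13545632 0.2043216 ] 0.2066441650719522
collar ((657.2183837890625, 135.24533081054688), 14.175264358520508) 0.13012893173484066
```

View pics/w6.png

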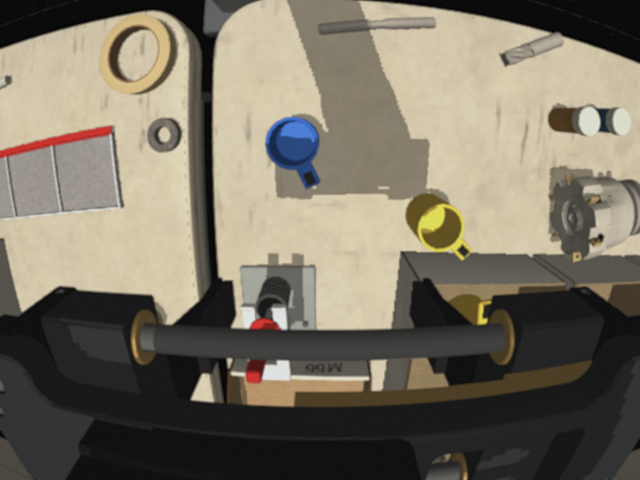

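The brush hangs in the fork with its collar top at z 0.130. In the wrist view both cups are upright: blue at (293,145), yellow at (436,225) beside the bin corner. I'll check clearance around the yellow cup, refine the tray pose, and compute the blue move.

```bash
python3 - <<'E'
from h import *
d=pickle.load(open('w1.pkl','rb'));P=wcloud(d);ok=d['depth']>0
q=P[ok&(abs(P[...,0]-.6)<.12)&(P[...,1]>.2)&(P[...,1]<.5)&(P[...,2]>.03)&(P[...,2]<.2)]
y=P[ok&(mask(d,'yellow')>0)]
for y0 in np.arange(.22,.46,.02):
    s=q[(abs(q[:,1]-y0)<.01)&(np.hypot(q[:,0]-.562,q[:,1]-.323)>.055)]
    if len(s): print(y0.round(2),len(s),'xmin',np.percentile(s[:,0],1).round(3),'z',np.percentile(s[:,2],[50,98]).round(3))
# tray walls
t=pickle.load(open('top0.pkl','rb'));Q=cloud(t)
for n,A,o in [('w',P,ok),('t',Q,t['depth']>0)]:
    s=A[o&(A[...,1]<-.06)&(A[...,1]>-.45)&(A[...,0]>.42)&(A[...,0]<.62)&(A[...,2]>.0085)&(A[...,2]<.022)]
    a=np.radians(4.05);c=s[:,:2]@np.array([[np.cos(a),-np.sin(a)],[np.sin(a),np.cos(a)]])
    lo,hi=np.percentile(c,[1,99],0);print(n,len(s),'tray x',lo[0],hi[0],'y',lo[1],hi[1])
    m=(lo+hi)/2; print('centre',m@np.array([[np.cos(a),np.sin(a)],[-np.sin(a),np.cos(a)]]))
T=get_obs();T=(T['tool_pos'],T['tool_rot']);print(T);print(move(T,[.4775,.1585,.2],27.5))
E
```

```text
0.3 952 xmin 0.613 z [0.073 0.11 ]
0.32 2 xmin 0.616 z [0.108 0.108]
0.34 96 xmin 0.613 z [0.075 0.107]
0.36 551 xmin 0.613 z [0.071 0.107]
0.38 672 xmin 0.614 z [0.082 0.107]
0.4 399 xmin 0.614 z [0.09  0.107]
0.42 284 xmin 0.614 z [0.083 0.108]
0.44 342 xmin 0.614 z [0.071 0.107]
w 1523 tray x 0.43079214019135803 0.5873992147895399 y -0.4798665688184288 -0.12228320354011565
centre [ 0.52908837 -0.26436715]
t 1106 tray x 0.4254644257335029 0.5872832418034634 y -0.47692725131371605 -0.12212117577355333
centre [ 0.52626381 -0.26301258]
(array([0.54089504, 0.18989694, 0.29140485]), array([-1.79976611e+02,  5.61534608e-02, -1.78449565e+02]))
(array([ 0.2144, -0.0988,  0.3045]), array([4.000e-04, 3.000e-04, 8.558e-01]))
```

servo_tool(
  series=[
    [[0.214,-0.099,0.2,0,0,0.44,1],[0.214,-0.099,0.2,0,0,0.44,1],[0.214,-0.099,0.2,0,0,0.44,1],[0.214,-0.099,0.2,0,0,0.44,1],[0.214,-0.099,0.2,0,0,0.44,1],[0.214,-0.099,0.2,0,0,0.44,1],[0.214,-0.099,0.2,0,0,0.44,1],[0.214,-0.099,0.2,0,0,0.44,1],[0.214,-0.099,0.2,0,0,0.44,1],[0.214,-0.099,0.2,0,0,0.44,1],[0.214,-0.099,0.2,0,0,0.44,1],[0.214,-0.099,0.2,0,0,0.44,1]],
  ],
)

```text
time_s: 17.78
tool_pos: [0.4778, 0.1581, 0.2311]
tool_rot: [180.0, 0.0, 102.1]
force: [0.7, -0.6, -0.2]
grip_width: 0.0871
grasp_force: 0.0
```

servo_tool(
  series=[
    [[0,0,0,0,0,0.416,1],[0,0,0,0,0,0.416,1],[0,0,0,0,0,0.416,1],[0,0,0,0,0,0.416,1],[0,0,0,0,0,0.416,1],[0,0,0,0,0,0.416,1],[0,0,0,0,0,0.416,1],[0,0,0,0,0,0.416,1],[0,0,0,0,0,0.416,1],[0,0,0,0,0,0.416,1],[0,0,0,0,0,0.416,1],[0,0,0,0,0,0.416,1]],
  ],
)

```text
time_s: 18.78
tool_pos: [0.4774, 0.1585, 0.2311]
tool_rot: [180.0, 0.0, 27.5]
force: [-0.3, -0.2, 0.7]
grip_width: 0.0873
grasp_force: 0.0
```

```bash
python3 look.py w7; python3 - <<'E'
from h import *
T=get_obs();T=(T['tool_pos'],T['tool_rot']);print(move(T,[.4775,.1585,.026],27.5))
E
```

```text
(array([0.47744827, 0.1584818 , 0.23113856]), array([1.79976499e+02, 7.82820393e-03, 2.75485070e+01])) 18.8333 [-0.2  0.7 -0.5]
yellow [207.  54.] (array([0.563 , 0.3227]), np.float64(49.2), 1123, np.float64(0.0017))
blue [324. 211.] (array([0.4787, 0.1585]), np.float64(28.1), 1096, np.float64(0.0018))
(array([5.000e-04, 3.000e-04, 6.837e-01]), array([0.0001, 0.    , 0.001 ]))
```

servo_tool(
  series=[
    [[0,0,0.13,0,0,0,1],[0,0,0.26,0,0,0,1],[0,0,0.39,0,0,0,1],[0,0,0.5,0,0,0,1],[0,0,0.6,0,0,0,1],[0,0,0.66,0,0,0,1],[0,0,0.68,0,0,0,1],[0,0,0.68,0,0,0,1],[0,0,0.68,0,0,0,1],[0,0,0.68,0,0,0,0.5],[0,0,0.68,0,0,0,0.5],[0,0,0.68,0,0,0,0.5]],
  ],
  grip_force=20,
)

```text
time_s: 19.83
tool_pos: [0.4777, 0.1598, 0.0287]
tool_rot: [-180.0, -0.2, 27.6]
force: [-0.5, 0.2, -0.2]
grip_width: 0.0743
grasp_force: 0.0
```

servo_tool(
  series=[
    [[0,0,0,0,0,0,0.5],[0,0,0,0,0,0,0.5],[0,0,0,0,0,0,0.5],[0,0,0,0,0,0,0.5],[0,0,0,0,0,0,0.5],[0,0,0,0,0,0,0.5]],
  ],
)

```text
time_s: 20.33
tool_pos: [0.4772, 0.1591, 0.0278]
tool_rot: [180.0, -0.0, 27.5]
force: [-0.7, -1.0, 5.0]
grip_width: 0.0562
grasp_force: 20.0
```

```bash
python3 - <<'E'
from h import *
f=lambda p,y,q,z:print(move((np.array(p),[180,0,y]),q,z))
f([.4772,.1591,.148],27.5,[.50,-.07,.168],105.5)
E
```

```text
(array([-0.2852,  0.7125, -0.0667]), array([ 0.    ,  0.    , -0.4333]))
```

servo_tool(
  series=[
    [[0,0,-0.05,0,0,0,0.5],[0,0,-0.15,0,0,0,0.5],[0,0,-0.28,0,0,0,0.5],[0,0,-0.4,0,0,0,0.5],[0,0,-0.4,0,0,0,0.5],[0,0,-0.4,0,0,0,0.5],[0,0,-0.4,0,0,0,0.5]],
  ],
)

```text
time_s: 20.92
tool_pos: [0.4756, 0.1593, 0.146]
tool_rot: [-180.0, 0.1, 27.6]
force: [-0.4, 0.2, -1.8]
grip_width: 0.0563
grasp_force: 20.0
```

servo_tool(
  series=[
    [[-0.03,0.07,-0.06,0,0,-0.433,0.5],[-0.08,0.17,-0.06,0,0,-0.433,0.5],[-0.13,0.28,-0.06,0,0,-0.433,0.5],[-0.18,0.4,-0.06,0,0,-0.433,0.5],[-0.22,0.51,-0.06,0,0,-0.433,0.5],[-0.26,0.62,-0.06,0,0,-0.433,0.5],[-0.285,0.68,-0.06,0,0,-0.433,0.5],[-0.285,0.712,-0.06,0,0,-0.433,0.5],[-0.285,0.712,-0.06,0,0,-0.433,0.5],[-0.285,0.712,-0.06,0,0,-0.433,0.5],[-0.285,0.712,-0.06,0,0,-0.433,0.5],[-0.285,0.712,-0.06,0,0,-0.433,0.5]],
  ],
)

```text
time_s: 21.92
tool_pos: [0.4978, -0.0695, 0.1625]
tool_rot: [-179.7, -0.1, 105.8]
force: [-0.6, -0.9, -2.4]
grip_width: 0.0559
grasp_force: 20.0
```

```bash
python3 - <<'E'
from h import *
d=wrist('w8');t=get_obs();T=(t['tool_pos'],t['tool_rot']);print(T)
f=move(T,[.532,-.361,.168],184.05);print(f)
t=eyes.read_camera('top');pickle.dump(t,open('top1.pkl','wb'));Q=cloud(t)
cv2.imwrite('pics/t1.png',cv2.resize(t['frame'][240:320,290:480,::-1],(760,320),interpolation=cv2.INTER_CUBIC))
m=comps(mask(t,'yellow'),60)
for x in m: print(x[0],cup(Q,x[2]&(t['depth']>0)))
E
```

```text
(array([ 0.49784937, -0.06942467,  0.16252313]), array([-1.79714461e+02, -6.32687251e-02,  1.05767060e+02]))
(array([-0.9663, -0.1546, -0.0186]), array([-0.0011, -0.0014, -0.4349]))
[179.46808511 205.13049645] (array([0.7164, 0.4042]), np.float64(-123.9), 104, np.float64(0.0017))
[206.25336927 250.98382749] (array([0.5621, 0.3239]), np.float64(46.9), 116, np.float64(0.0019))
```

View pics/t1.png

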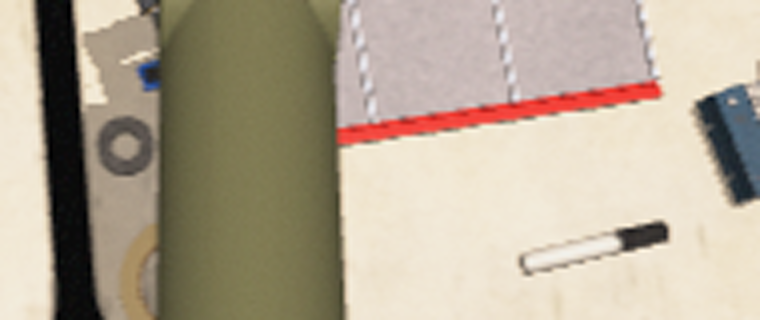

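The crop shows the right part of the tray, with a divider from (497,0) to (515,100) and the arm over the rest. I'll get the tray centre from the corner pixels in the first top image.

```bash
python3 - <<'E'
from h import *
t=pickle.load(open('top0.pkl','rb'))
p=toplane(t,np.array([[429,305],[562,287],[568,328],[436,348],[474,299],[517,293]])*.8,.012)[:,:2];print(p.round(4),p[:4].mean(0))
v=np.diff(p[:2],axis=0)[0];print(np.degrees(np.arctan2(v[1],v[0]))+90)
a=np.radians(4.05);c=p[:4].mean(0)
for k in (-.110,0,.110): print(c+np.array([0.004,0])+k*np.array([-np.sin(a),np.cos(a)]))
E
```

```text
[[ 0.5598 -0.0879]
 [ 0.5788 -0.42  ]
 [ 0.4758 -0.4203]
 [ 0.4526 -0.0951]
 [ 0.566  -0.1998]
 [ 0.5726 -0.3072]] [ 0.51674108 -0.25580116]
3.28113263141573
[ 0.52851005 -0.36552647]
[ 0.52074108 -0.25580116]
[ 0.51297212 -0.14607585]
```

servo_tool(
  series=[
    [[-0.06,-0.01,0,0,0,-0.435,0.5],[-0.16,-0.02,0,0,0,-0.435,0.5],[-0.28,-0.04,0,0,0,-0.435,0.5],[-0.41,-0.07,0,0,0,-0.435,0.5],[-0.54,-0.09,0,0,0,-0.435,0.5],[-0.66,-0.11,0,0,0,-0.435,0.5],[-0.78,-0.13,0,0,0,-0.435,0.5],[-0.88,-0.15,0,0,0,-0.435,0.5],[-0.95,-0.167,0,0,0,-0.435,0.5],[-0.973,-0.167,0,0,0,-0.435,0.5],[-0.973,-0.167,0,0,0,-0.435,0.5],[-0.973,-0.167,0,0,0,-0.435,0.5]],
  ],
)

```text
time_s: 23.02
tool_pos: [0.528, -0.365, 0.1628]
tool_rot: [179.9, -0.2, -176.1]
force: [-0.2, 0.1, -2.5]
grip_width: 0.0563
grasp_force: 20.0
```

```bash
python3 look.py w9; python3 - <<'E'
from h import *
t=get_obs();T=(t['tool_pos'],t['tool_rot']);print(move(T,[.529,-.364,.032],184.05))
d=pickle.load(open('w9.pkl','rb'));P=wcloud(d);ok=d['depth']>0
m=(mask(d,'red')>0)&ok&(P[...,2]<.03);s=P[m];s=s[s[:,0]<.5];print(cv2.minAreaRect((s[:,:2]*1000).astype(np.float32)),s[:,1].min(),s[:,1].max())
E
```

```text
(array([ 0.52798963, -0.36500541,  0.16277926]), array([ 179.91389788,   -0.20376268, -176.10754694])) 23.0667 [-0.4  0.4 -1.7]
blue [322. 287.] Initial guess is outside of provided bounds
blue [322. 374.] Initial guess is outside of provided bounds
(array([-3.600e-03, -1.000e-04,  4.364e-01]), array([ 0.0006, -0.001 ,  0.0006]))
((466.69970703125, -256.1844482421875), (11.961599349975586, 330.2638854980469), 3.9994256496429443) -0.42120720733456574 -0.09144124165208523
```

View pics/w9.png

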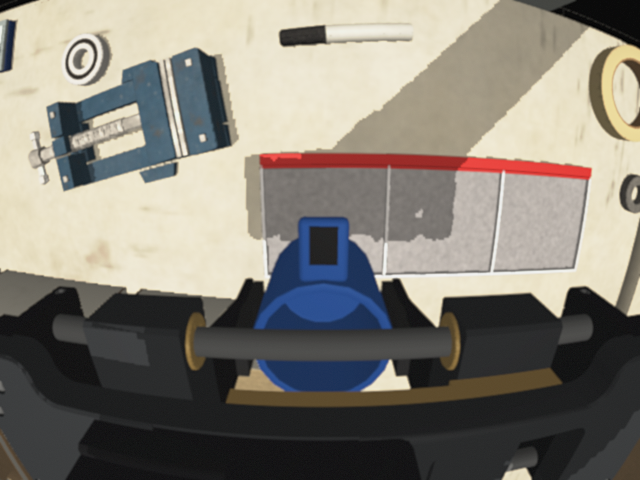

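Blue is held upright with its lug at (322,245) pointing at the red edge. I'll check the vise at (160,110) for height before lowering.

```bash
python3 - <<'E'
from h import *
t=pickle.load(open('top0.pkl','rb'));Q=cloud(t)
s=Q[(Q[...,1]<-.425)&(Q[...,1]>-.50)&(Q[...,0]>.4)&(Q[...,0]<.62)&(t['depth']>0)]
print(s[:,2].max()); k=s[s[:,2]>.02];print(k.min(0),k.max(0),len(k))
E
```

```text
0.11585678928888488
[ 0.40002417 -0.4999884   0.02010511] [ 0.61675341 -0.42571772  0.11585679] 667
```

The vise side has points up to 0.116 m, too close to the gripper body, so I'll use the middle bay.

servo_tool(
  series=[
    [[0,0.1,0,0,0,0,0.5],[0,0.2,0,0,0,0,0.5],[0,0.3,0,0,0,0,0.5],[0,0.367,0,0,0,0,0.5],[0,0.367,0,0,0,0,0.5],[0,0.367,0.1,0,0,0,0.5],[0,0.367,0.2,0,0,0,0.5],[0,0.367,0.3,0,0,0,0.5],[0,0.367,0.37,0,0,0,0.5],[0,0.367,0.41,0,0,0,0.5],[0,0.367,0.43,0,0,0,0.5],[0,0.367,0.43,0,0,0,0.5]],
  ],
)

```text
time_s: 24.07
tool_pos: [0.5212, -0.2543, 0.0348]
tool_rot: [180.0, -0.1, -176.3]
force: [-0.4, 0.1, -1.1]
grip_width: 0.0566
grasp_force: 20.0
```

servo_tool(
  series=[
    [[0,0,0,0,0,0,0.5],[0,0,0.003,0,0,0,0.5],[0,0,0.003,0,0,0,0.5]],
  ],
)

```text
time_s: 24.32
tool_pos: [0.5231, -0.2549, 0.0367]
tool_rot: [-180.0, 0.1, -176.2]
force: [-0.2, 0.7, -1.0]
grip_width: 0.0563
grasp_force: 20.0
```

servo_tool(
  series=[
    [[0,0,0.006,0,0,0,0.5],[0,0,0.01,0,0,0,0.5],[0,0,0.01,0,0,0,0.5],[0,0,0.01,0,0,0,0.5]],
  ],
)

```text
time_s: 24.65
tool_pos: [0.5221, -0.2544, 0.0324]
tool_rot: [180.0, 0.0, -176.2]
force: [-0.1, -0.4, -2.3]
grip_width: 0.0567
grasp_force: 20.0
```

servo_tool(
  series=[
    [[0,0,0.004,0,0,0,0.5],[0,0,0.005,0,0,0,0.5],[0,0,0.005,0,0,0,0.5]],
  ],
)

```text
time_s: 24.9
tool_pos: [0.5223, -0.2545, 0.0318]
tool_rot: [180.0, 0.0, -176.2]
force: [-2.4, 1.1, 5.0]
grip_width: 0.0562
grasp_force: 20.0
```

servo_tool(
  series=[
    [[0,0,0,0,0,0,1],[0,0,0,0,0,0,1],[0,0,0,0,0,0,1],[0,0,0,0,0,0,1],[0,0,0,0,0,0,1],[0,0,-0.1,0,0,0,1],[0,0,-0.25,0,0,0,1],[0,0,-0.4,0,0,0,1],[0,0,-0.55,0,0,0,1],[0,0,-0.6,0,0,0,1],[0,0,-0.6,0,0,0,1],[0,0,-0.6,0,0,0,1]],
  ],
)

```text
time_s: 25.9
tool_pos: [0.5231, -0.2549, 0.2127]
tool_rot: [-179.9, 0.2, -176.2]
force: [0.2, 0.7, -0.8]
grip_width: 0.0868
grasp_force: 0.0
```

```bash
python3 look.py w10; python3 - <<'E'
from h import *
t=get_obs();T=(t['tool_pos'],t['tool_rot']);print(move(T,[.5,.0,.24],104));print(move([np.array([.5,0,.24]),[180,0,104]],[.55,.26,.26],19.5))
E
```

```text
(array([ 0.52309771, -0.25491851,  0.21272474]), array([-179.93387951,    0.22354669, -176.20768604])) 25.95 [-0.6  0.9 -0.2]
blue [323. 216.] (array([ 0.5201, -0.2542]), np.float64(-176.4), 1416, np.float64(0.0017))
(array([ 0.0172,  0.8508, -0.0973]), array([1.000e-04, 1.000e-04, 4.433e-01]))
(array([ 0.8006,  0.3714, -0.0667]), array([ 0.    , -0.    ,  0.4694]))
```

Blue is placed with its lug yaw at 183.6° against 184° wanted. Now the yellow cup.

servo_tool(
  series=[
    [[0,0.1,-0.097,0,0,0.443,1],[0,0.2,-0.097,0,0,0.443,1],[0,0.3,-0.097,0,0,0.443,1],[0,0.42,-0.097,0,0,0.443,1],[0,0.54,-0.097,0,0,0.443,1],[0.017,0.65,-0.097,0,0,0.443,1],[0.017,0.76,-0.097,0,0,0.443,1],[0.017,0.85,-0.097,0,0,0.443,1],[0.017,0.85,-0.097,0,0,0.443,1],[0.017,0.85,-0.097,0,0,0.443,1],[0.017,0.85,-0.097,0,0,0.443,1],[0.017,0.85,-0.097,0,0,0.443,1]],
  ],
)

```text
time_s: 26.95
tool_pos: [0.4989, 0.0, 0.2377]
tool_rot: [-179.8, -0.0, 103.8]
force: [0.7, 0.4, -0.4]
grip_width: 0.0869
grasp_force: 0.0
```

servo_tool(
  series=[
    [[0.1,0.04,-0.067,0,0,0.469,1],[0.2,0.08,-0.067,0,0,0.469,1],[0.3,0.14,-0.067,0,0,0.469,1],[0.42,0.2,-0.067,0,0,0.469,1],[0.54,0.25,-0.067,0,0,0.469,1],[0.65,0.3,-0.067,0,0,0.469,1],[0.75,0.34,-0.067,0,0,0.469,1],[0.8,0.37,-0.067,0,0,0.469,1],[0.8,0.37,-0.067,0,0,0.469,1],[0.8,0.37,-0.067,0,0,0.469,1],[0.8,0.37,-0.067,0,0,0.469,1],[0.8,0.37,-0.067,0,0,0.469,1]],
  ],
)

```text
time_s: 27.95
tool_pos: [0.5485, 0.2592, 0.2572]
tool_rot: [179.9, 0.3, 19.3]
force: [0.0, 0.0, -0.2]
grip_width: 0.0871
grasp_force: 0.0
```

```bash
python3 look.py w11; python3 - <<'E'
from h import *
t=get_obs();T=(t['tool_pos'],t['tool_rot']);print(move(T,[.562,.3233,.20],18))
E
```

```text
(array([0.54853994, 0.25918866, 0.25717586]), array([179.94629179,   0.26027774,  19.30713667])) 28.0 [-0.1 -0.7 -0.1]
yellow [240.  26.] (array([0.7059, 0.3891]), np.float64(98.7), 496, np.float64(0.0013))
yellow [263. 172.] (array([0.564 , 0.3239]), np.float64(49.9), 934, np.float64(0.0017))
(array([ 0.113 , -0.1879,  0.1902]), array([0.0003, 0.0014, 0.006 ]))
```

View pics/w11.png

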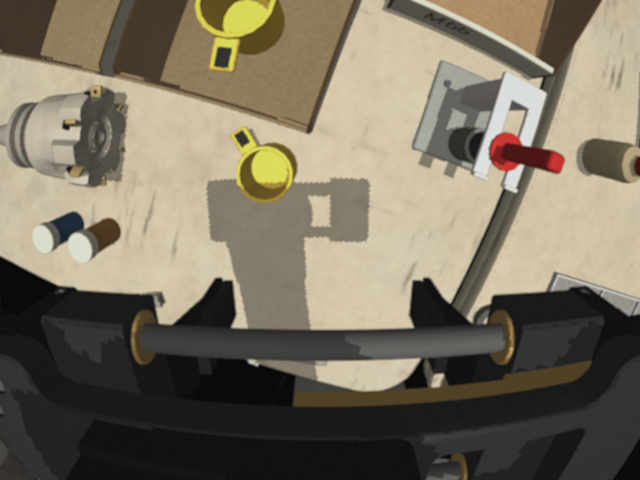

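The brush still hangs in the fork at (520,152). The small yellow cup is at (263,172), lug toward upper left, with the bin edge beyond. Approach and grip.

servo_tool(
  series=[
    [[0.06,-0.1,0,0,0.001,0.006,1],[0.113,-0.188,0,0,0.001,0.006,1],[0.114,-0.188,0,0,0.001,0.006,1],[0.114,-0.188,0.13,0,0.001,0.006,1],[0.114,-0.188,0.26,0,0.001,0.006,1],[0.114,-0.188,0.39,0,0.001,0.006,1],[0.114,-0.188,0.5,0,0.001,0.006,1],[0.114,-0.188,0.6,0,0.001,0.006,1],[0.114,-0.188,0.68,0,0.001,0.006,1],[0.114,-0.188,0.72,0,0.001,0.006,1],[0.114,-0.188,0.733,0,0.001,0.006,1],[0.114,-0.188,0.733,0,0.001,0.006,1]],
  ],
)

```text
time_s: 29.0
tool_pos: [0.562, 0.3235, 0.0388]
tool_rot: [180.0, -0.0, 18.6]
force: [0.1, 0.3, 0.2]
grip_width: 0.0871
grasp_force: 0.0
```

servo_tool(
  series=[
    [[0,0,0,0,0,0,1],[0,0,0,0,0,0,0.5],[0,0,0,0,0,0,0.5],[0,0,0,0,0,0,0.5],[0,0,0,0,0,0,0.5],[0,0,0,0,0,0,0.5],[0,0,0,0,0,0,0.5],[0,0,0,0,0,0,0.5],[0,0,0,0,0,0,0.5],[0,0,0,0,0,0,0.5]],
  ],
)

```text
time_s: 29.83
tool_pos: [0.563, 0.324, 0.0406]
tool_rot: [180.0, -0.2, 18.5]
force: [-1.0, -1.0, 2.5]
grip_width: 0.056
grasp_force: 20.0
```

servo_tool(
  series=[
    [[0,0,-0.05,0,0,0,0.5],[0,0,-0.15,0,0,0,0.5],[0,0,-0.28,0,0,0,0.5],[0,0,-0.4,0,0,0,0.5],[0,0,-0.43,0,0,0,0.5],[0,0,-0.43,0,0,0,0.5],[0,0,-0.43,0,0,0,0.5]],
  ],
)

```text
time_s: 30.42
tool_pos: [0.5619, 0.3238, 0.1683]
tool_rot: [-180.0, -0.1, 18.6]
force: [-0.8, 0.4, -2.4]
grip_width: 0.056
grasp_force: 20.0
```

```bash
python3 - <<'E'
from h import *
t=get_obs();T=(t['tool_pos'],t['tool_rot']);print(T,move(T,[.505,.07,.19],86));print(move([np.array([.505,.07,.19]),[180,0,86]],[.514,-.145,.19],153.7))
E
```

```text
(array([0.5619384 , 0.32378564, 0.16828444]), array([-1.79998416e+02, -1.30437551e-01,  1.85548427e+01])) (array([-0.449 ,  0.7416, -0.0734]), array([ 0.0004, -0.0006, -0.3747]))
(array([-0.7128,  0.0799,  0.    ]), array([ 0.    ,  0.    , -0.3761]))
```

servo_tool(
  series=[
    [[-0.05,0.07,-0.073,0,0,-0.375,0.5],[-0.11,0.17,-0.073,0,0,-0.375,0.5],[-0.18,0.28,-0.073,0,0,-0.375,0.5],[-0.24,0.39,-0.073,0,0,-0.375,0.5],[-0.31,0.5,-0.073,0,0,-0.375,0.5],[-0.37,0.6,-0.073,0,0,-0.375,0.5],[-0.42,0.69,-0.073,0,0,-0.375,0.5],[-0.449,0.742,-0.073,0,0,-0.375,0.5],[-0.449,0.742,-0.073,0,0,-0.375,0.5],[-0.449,0.742,-0.073,0,0,-0.375,0.5],[-0.449,0.742,-0.073,0,0,-0.375,0.5],[-0.449,0.742,-0.073,0,0,-0.375,0.5]],
  ],
)

```text
time_s: 31.42
tool_pos: [0.5041, 0.0699, 0.1883]
tool_rot: [-179.9, 0.0, 86.0]
force: [0.8, -0.1, -1.2]
grip_width: 0.0561
grasp_force: 20.0
```

servo_tool(
  series=[
    [[-0.07,0.01,0,0,0,-0.376,0.5],[-0.17,0.02,0,0,0,-0.376,0.5],[-0.28,0.03,0,0,0,-0.376,0.5],[-0.39,0.04,0,0,0,-0.376,0.5],[-0.5,0.05,0,0,0,-0.376,0.5],[-0.6,0.06,0,0,0,-0.376,0.5],[-0.67,0.07,0,0,0,-0.376,0.5],[-0.713,0.08,0,0,0,-0.376,0.5],[-0.713,0.08,0,0,0,-0.376,0.5],[-0.713,0.08,0,0,0,-0.376,0.5],[-0.713,0.08,0,0,0,-0.376,0.5],[-0.713,0.08,0,0,0,-0.376,0.5]],
  ],
)

```text
time_s: 32.42
tool_pos: [0.5143, -0.1445, 0.1894]
tool_rot: [179.9, 0.0, 153.6]
force: [-0.1, -0.4, -2.6]
grip_width: 0.0564
grasp_force: 20.0
```

```bash
python3 look.py w12; python3 - <<'E'
from h import *
t=get_obs();T=(t['tool_pos'],t['tool_rot']);print(move(T,[.514,-.145,.0446],153.7))
d=pickle.load(open('w12.pkl','rb'));P=wcloud(d);ok=d['depth']>0
for c in ['yellow']:
    for ce,s,m in comps(mask(d,c),100):
        try:
            zo=T[0][2]-.0406; print(ce,cup(P,m&ok,zo))
        except Exception as e: print(e)
m=(mask(d,'red')>0)&ok&(P[...,2]<.03);s=P[m];s=s[(s[:,0]<.5)&(s[:,0]>.43)];print(cv2.minAreaRect((s[:,:2]*1000).astype(np.float32)),s[:,1].min(),s[:,1].max())
E
```

```text
(array([ 0.51430558, -0.14453773,  0.18936988]), array([1.79910286e+02, 2.85098658e-02, 1.53565191e+02])) 32.4667 [-0.7 -0.8 -1.7]
yellow [318. 282.] Initial guess is outside of provided bounds
yellow [322. 368.] Initial guess is outside of provided bounds
blue [217. 277.] (array([ 0.5211, -0.2529]), np.float64(-178.4), 1163, np.float64(0.0017))
(array([ 0.0008, -0.003 ,  0.4833]), array([ 0.0006,  0.0003, -0.0006]))
[317.87391931 281.76630043] (array([ 0.5119, -0.1441]), np.float64(-178.2), 4184, np.float64(0.0019))
[322.10070671 368.3745583 ] (array([ 0.5111, -0.1429]), np.float64(nan), 1127, np.float64(0.0008))
((466.6293029785156, -255.29779052734375), (12.008726119995117, 328.1705017089844), 3.920616626739502) -0.4191799322874826 -0.09181828521529664h.py:51: RuntimeWarning: Mean of empty slice.
  r=np.linalg.norm(q-c,axis=1); L=q[(r>.033)&(r<.055)].mean(0)-c
  ret = um.true_divide(
```

View pics/w12.png

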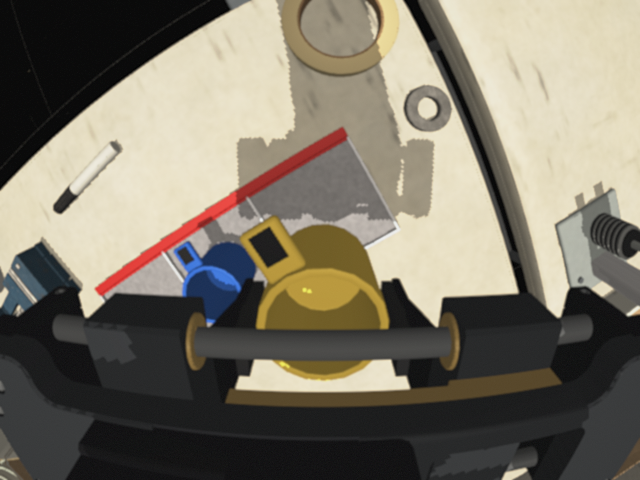

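Yellow is held over the near bay with its lug at (268,248) parallel to blue's, and blue is at (215,275). Lower it.

servo_tool(
  series=[
    [[0,-0.003,0.1,0,0,0,0.5],[0,-0.003,0.2,0,0,0,0.5],[0,-0.003,0.3,0,0,0,0.5],[0,-0.003,0.38,0,0,0,0.5],[0,-0.003,0.44,0,0,0,0.5],[0,-0.003,0.465,0,0,0,0.5],[0,-0.003,0.475,0,0,0,0.5],[0,-0.003,0.475,0,0,0,0.5],[0,-0.003,0.475,0,0,0,0.5],[0,-0.003,0.475,0,0,0,0.5]],
  ],
)

```text
time_s: 33.3
tool_pos: [0.5159, -0.1459, 0.0494]
tool_rot: [179.8, 0.3, 153.7]
force: [-0.4, 0.6, -1.3]
grip_width: 0.0559
grasp_force: 20.0
```

servo_tool(
  series=[
    [[0,0,0.006,0,0,0,0.5],[0,0,0.006,0,0,0,0.5],[0,0,0.006,0,0,0,0.5]],
  ],
)

```text
time_s: 33.55
tool_pos: [0.515, -0.1457, 0.0466]
tool_rot: [179.8, 0.2, 153.7]
force: [0.1, -0.2, -2.0]
grip_width: 0.0562
grasp_force: 20.0
```

servo_tool(
  series=[
    [[0,0,0.005,0,0,0,0.5],[0,0,0.008,0,0,0,0.5],[0,0,0.008,0,0,0,0.5],[0,0,0.008,0,0,0,0.5]],
  ],
)

```text
time_s: 33.88
tool_pos: [0.5153, -0.1459, 0.0445]
tool_rot: [179.8, 0.2, 153.7]
force: [-1.2, -0.0, 4.7]
grip_width: 0.0558
grasp_force: 20.0
```

Contact. Release, rise, and turn square to the tray for a check.

servo_tool(
  series=[
    [[0,0,0,0,0,0,1],[0,0,0,0,0,0,1],[0,0,0,0,0,0,1],[0,0,0,0,0,0,1],[0,0,0,0,0,0,1],[0,0,-0.1,0,0,0,1],[0,0,-0.25,0,0,0,1],[0,0,-0.4,0,0,0,1],[0,0,-0.52,0,0,0,1],[0,0,-0.65,0,0,0,1],[0,0,-0.7,0,0,0,1],[0,0,-0.7,0,0,0,1]],
  ],
)

```text
time_s: 34.88
tool_pos: [0.5166, -0.1467, 0.2589]
tool_rot: [179.7, 0.6, 153.7]
force: [0.5, -0.3, -0.1]
grip_width: 0.0873
grasp_force: 0.0
```

servo_tool(
  series=[
    [[0,0,-0.1,0,0,-0.168,1],[0,0,-0.1,0,0,-0.168,1],[0,0,-0.1,0,0,-0.168,1],[0,0,-0.1,0,0,-0.168,1],[0,0,-0.1,0,0,-0.168,1],[0,0,-0.1,0,0,-0.168,1],[0,0,-0.1,0,0,-0.168,1],[0,0,-0.1,0,0,-0.168,1]],
  ],
)

```text
time_s: 35.55
tool_pos: [0.5137, -0.1459, 0.283]
tool_rot: [179.9, 0.1, -176.1]
force: [-0.2, 0.3, -0.3]
grip_width: 0.0871
grasp_force: 0.0
```

```bash
python3 look.py w13; python3 - <<'E'
from h import *
t=eyes.read_camera('side');cv2.imwrite('pics/s9.png',t['frame'][100:480,100:640,::-1])
d=pickle.load(open('w13.pkl','rb'));cv2.imwrite('pics/w13c.png',np.vstack([cv2.resize(d['frame'][:320,:,::-1],(560,280)),cv2.resize(t['frame'][120:400,60:620,::-1],(560,280))]))
E
```

```text
(array([ 0.51370047, -0.14589831,  0.28295279]), array([ 1.79938177e+02,  1.05804822e-01, -1.76092044e+02])) 35.6 [-0.3  0.6  0.1]
yellow [322. 201.] (array([ 0.5122, -0.1452]), np.float64(-174.8), 891, np.float64(0.0018))
blue [223. 202.] (array([ 0.5204, -0.253 ]), np.float64(-177.3), 998, np.float64(0.0017))
```

View pics/w13c.png

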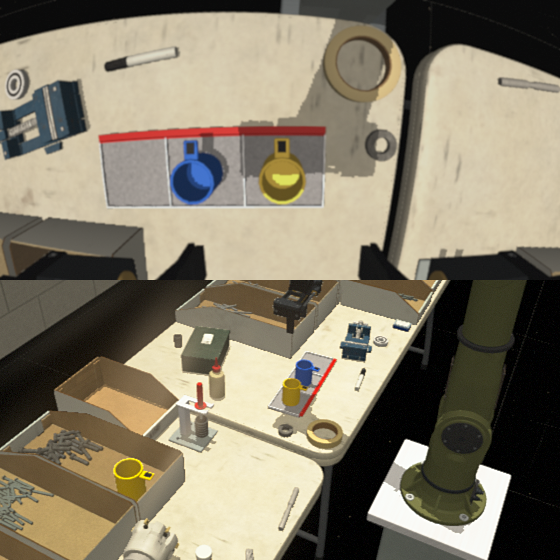

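Both cups stand upright in the tray: blue at (195,175) and yellow at (282,178), lugs to the red edge within about 1.5°. In the side view the brush hangs in the fork at (198,410).

```bash
python3 -c "
from cell import env
print(env.sign_off())"
```

```text
the job is handed in; nothing more can be done
None
```

The job is handed in at about 36 s: I saw no white cup, so I scrubbed yellow then blue, hung the brush back in the fork, and set both cups upright in separate tray bays, lugs within about 1.5° of square to the red edge.

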